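# Seat the mincer's hole plate on its key pin

### The arm

A 6-joint arm with a two-finger parallel gripper is mounted at the origin on the work surface. World frame = base frame: x ahead of the robot, y to its left, z up, the work surface at z = 0. Lengths are in mm, angles in rad, forces in N, time in s.
With the tool pointing down it reaches from about 350 to 775 mm from the base axis. Payload 7.3 kg.
Tool frame: the origin (TCP) lies at the very end of the fingers, on their centre line; the grasp point (between the pads) lies bot.grip_point_offset behind it (bot.grip_point_offset is the distance from the TCP to the grasp point, in mm); z points along the fingers, y is the line along which they close (so a half turn about z gives the same grasp; the last joint's range is limited). The gripper opens to 92 mm and grips with 3 to 60 N. Pads are 19 mm wide; open, the fingers measure 130 mm over their backs; the gripper's body (75 mm by 190 mm) begins 47 mm behind the grasp point.
Start: joints at [-1.4, 0.342, 1.524, -0, 1.275, -0.146], TCP at [163.575, -498.889, 202.941] pointing down, gripper open.
Joint ranges: [-2.53, 2.53], [-0.77, 2.02], [0.04, 2.7], [-1, 4.14], [0.28, 2.66], [-3.11, 3.11]. Speed limits (rad/s): [2.57, 2.57, 3.14, 3.14, 3.14, 3.14].

### API

Orientations are given as [roll, pitch, yaw] about the fixed x, y, z axes, in that order (R = Rz(yaw) Ry(pitch) Rx(roll)).
In Python, from plant import bot gives the robot as it stands. The module is installed in compiled form; this text tells all that it offers.
- The arm moves only by the tool carry_out, never from a script. Its argument "plan" is a list of rows, each an object of numbers: "tx", "ty", "tz": the shift along the world's x, y, z in mm; "rx", "ry", "rz": the turn, a rotation vector about the world's x, y, z in rad. A call has 1 to 12 rows; each row shifts and turns the commanded pose from where the row before left it; what a row does not reach is not made up. A row lasts 1/10 s, in which the tool goes at most 50 mm and 8.59 degrees, less where a joint would pass 70% of its speed; a pose out of reach is approached as far as the arm can. A call with a gripper value outside its range is refused whole. "gripper" is the closure, from 0 (fully open) to 1 (shut), set as the call begins (left out, the last holds). The fingers move at their own pace and stop on an object; the grip force is fixed at half the most. Time passes only in rows, so rows that do not move let the fingers close. It gives the time, the measured TCP pose, the force, the opening and the grip force at its end, in the units of the state.
- bot.get_obs(): the state, without advancing time (a new reading comes with each control period).
- bot.capture(name): name is "scene" or "top" or "wrist"; returns the picture (400x640x3 uint8, red, green, blue); there is no depth.
- bot.camera_model(name): a dict with "camera_matrix" (3x3 intrinsics, pixels), "dist" ([k1, k2, p1, p2, k3] as OpenCV has them; the pictures are not rectified), "R" (3x3) and "t" (3): a world point X has camera coordinates R X + t. Camera axes: x right, y down, z forward; pixel columns grow to the right and rows downward; lengths in mm; the calibration is good to about 2 mm. A picture is of the moment at which its call begins: read the wrist's pose just before it. camera_model takes no time and is no camera call; for the wrist camera it gives the pose at the moment of the call.
- bot.close_job(): hands the job in; it is judged then, once.
The state is a dict: "time": time; "joint_positions": joint angles; "dq": joint speeds; "tau": joint torques, N m; "tool_pos": TCP position; "tcp_rot": TCP orientation; "contact_force": force on the tool from outside, world axes, zero at the start; "moment": the same for the moment, N m; "grip_width": finger opening in mm; "finger_force": force on a finger pad.
Only numpy, scipy, OpenCV 4.12 (cv2) and the standard library are available. Lean on these libraries where they do the work, as an engineer would, in place of code of your own. Each camera call takes 0.05 s, during which the arm holds its last target. There are 200 camera calls.

### The job

The mincer head stands mouth up on the bench, and its big hole plate sits on the centre stud but rides high because the notch in its rim is not over the key pin. With a fingertip against the plate's upright lugs, push the plate round until the notch is over the pin, then press down on its hub until the plate is fully home, flat on its seat, and leave it there. Do not lift the plate off, and leave the other things on the bench where they are.

Things in the scene. Friction and masses are not known exactly. Their poses are not given: they have to be found in the camera images.
- head: Fixed aluminium mincer head standing on its back end, mouth up. Its flat top, the seat, is a disc 156 mm across, 100 mm above the bench, covered by a thin dark gasket, with a stud (16 mm diameter, 17 mm tall) in the middle. A filling neck 72 mm across sticks out low along the head's -x, to 107 mm from the axis. Origin: on the axis at bench level; z up; key pin on the +x side. Place and yaw vary.
- pin (a point): Top of the key pin: an upright steel dowel with a round top, 12 mm diameter, fixed on the seat, rising 8.5 mm above it, 65 mm from the head's axis along the head's +x. While the plate rides high about half of the pin peeps out beyond the plate's rim.
- seat (a point): Centre of the seat's flat top, 100 mm above the bench, on the head's axis. At the start the plate's underside is 9 mm above it, carried level by a stiff-sliding rubber collar (64 mm diameter) round the stud. When the plate is fully home its underside lies on the seat.
- plate: Loose round steel hole plate, 130 mm diameter, 10 mm thick, about 0.6 kg. Origin: centre of its underside; z up. A notch 20 mm wide, 12 mm deep is cut through its rim at +x; two upright lugs stand at +y and -y. A blind bore sits on the stud with 1 mm play, so a light push on a lug turns it either way. The notch starts 34 to 180 degrees off the pin, either direction.
- notch (a point): Middle of the mouth of the rim notch: 65 mm from the plate's centre along the plate's +x, at the underside. There are no holes just inside the notch. The plate can go home only when this is on the pin's axis as seen from above (within about 3 degrees; the pin's round top guides it a little beyond that).
- hub_top (a point): Centre of the flat top of the plate's round closed hub (29 mm diameter), 22 mm above the plate's underside and 12 mm above its top: the place to press. With the notch over the pin, a push of roughly 6 to 12 N slides plate and collar down 9 mm, and they stay down when let go.
- lug_left (a point): Top centre of the lug on the plate's +y side, 46 mm from the plate's centre; the lug is 10 mm thick (along the plate's x), 24 mm long radially (34 to 58 mm from the centre), and stands 18 mm above the plate's top.
- lug_right (a point): Top centre of the same kind of lug on the plate's -y side.
- ring_nut: Bystander: loose aluminium ring, 172 mm across, 28 mm tall, flat on the bench; origin at its underside centre.
- knife: Bystander: loose four-armed mincer knife, 108 mm across, 12 mm tall; origin at its underside centre.
- spare_plate: Bystander: loose plain round hole plate, 100 mm diameter, 10 mm thick, flat on the bench; origin at its underside centre.
- oil: Bystander: loose white bottle, 52 mm diameter, 95 mm tall; origin at its underside centre.
- brush: Bystander: loose brush, 200 mm long, lying on the bench; origin at its underside centre.
- spanner: Bystander: loose spanner, 180 mm long, lying on the bench; origin at its underside centre.
Mind the look-alikes: they are no part of the job. Several things look just like the head: the one meant starts farthest to the robot's left.

How it is judged (in metres and radians):
At the end, for the whole second after the job is handed in: The plate lies at rest on the seat: underside within 2 mm of the seat, within 3 mm of its centre, tilted less than 1.7 degrees, its notch over the pin (within 7 mm), and the bystanders are within 25 mm of where they were (z of plate in the frame of seat between -0.002 and 0.002 m and horizontal distance between notch and pin below 0.007 m and horizontal distance between plate and seat below 0.003 m and angle between plate's own z axis and vertical below 0.03 rad and linear speed of plate below 0.01 m/s and distance of each of ring_nut, knife, spare_plate, oil, brush, spanner from where it was at the start of the episode below 0.025 m); the robot touches nothing.
It fails at once if the plate was lifted or tipped off its stud (centre more than 16 mm above the seat, or tilted more than 20 degrees, or more than 10 mm off centre) (z of plate in the frame of seat above 0.016 m or angle between plate's own z axis and vertical above 0.35 rad or horizontal distance between plate and seat above 0.01 m).
It fails at once if another thing on the bench was moved by more than 25 mm (distance of any of ring_nut, knife, spare_plate, oil, brush, spanner from where it was at the start of the episode above 0.025 m).
It also fails if it takes over 58 s, if anything falls off the work surface, if the arm or the gripper's body presses on something with over 40 N, if the wrist force passes 120 N, or if a joint passes its speed limit or range.

## Working session

There is one attempt and no reset: what is moved stays moved. The work goes in short steps, Python scripts to look and compute and a tool call to move; the robot and the scene stay as the last step left them, time stands still between calls to the robot, and variables do not carry over. Pictures are saved under pics/ and viewed, at most 10 in all, crops included, and the job is handed in when it is done.

Besides the shell and the picture viewer there is one more tool, called after "Call:" in YAML: its name, and indented under it one key for each argument. carry_out: Moves the arm, as the interface text tells. Its arguments: {"type":"object","properties":{"plan":{"type":"array"},"gripper":{"type":"number"}},"required":["plan"]}

```bash
mkdir -p pics
python3 - <<'E'
from plant import bot
import cv2
for n in ("scene","top"):
    im=bot.capture(n); cv2.imwrite(f"pics/{n}0.png",im[:,:,::-1])
    m=bot.camera_model(n); print(n,m)
o=bot.get_obs(); print({k:o[k] for k in ("time","tool_pos","tcp_rot","contact_force","grip_width")}, bot.grip_point_offset)
E
```

```text
scene {'camera_matrix': array([[365.78618715,   0.        , 319.53358002],
       [  0.        , 365.78618715, 192.86947849],
       [  0.        ,   0.        ,   1.        ]]), 'dist': array([-0.00650899,  0.        ,  0.        ,  0.        ,  0.        ]), 'R': array([[ 0.69796024,  0.71611049, -0.00610498],
       [ 0.55770776, -0.54888053, -0.62264935],
       [-0.44923663,  0.4311797 , -0.78247717]]), 't': array([-403.21775594, -221.64520014, 1372.44765241])}
top {'camera_matrix': array([[425.70494057,   0.        , 318.31137978],
       [  0.        , 425.70494057, 198.73933258],
       [  0.        ,   0.        ,   1.        ]]), 'dist': array([-0.01074147,  0.        ,  0.        ,  0.        ,  0.        ]), 'R': array([[-0.01089403, -0.99992389,  0.00579043],
       [-0.99403525,  0.01020109, -0.10858116],
       [ 0.10851382, -0.00693878, -0.99407072]]), 't': array([  39.26941941,  540.86832502, 1157.29320343])}
{'time': 0.1, 'tool_pos': array([ 163.50322549, -498.50568278,  202.32536043]), 'tcp_rot': array([-3.14028704e+00, -2.14572698e-04,  3.16734082e-01]), 'contact_force': array([0.405984  , 0.36784605, 0.01713683]), 'grip_width': 91.89413307307107} 18.8
```

View pics/top0.png

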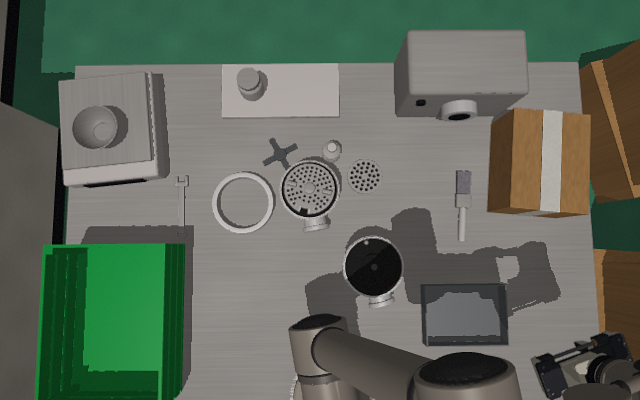

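View pics/scene0.png

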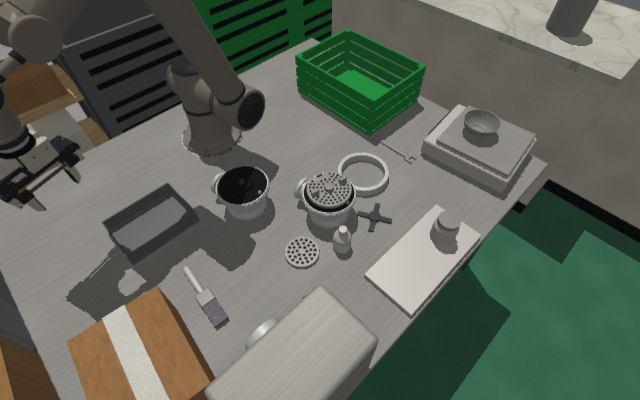

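The top view shows two heads: one at px (309,188) with a hole plate on it, and one at (373,267) with a bare dark seat. Image left is the robot's left (+y), so (309,188) is the one meant, and it is also the one carrying the plate. I'll confirm this in an enlarged crop.

Run:
```python
import cv2,numpy as np
a=cv2.imread("pics/top0.png")[140:245,255:360]; b=cv2.imread("pics/scene0.png")[160:240,285:370]
f=lambda i,s:cv2.resize(i,None,fx=s,fy=s,interpolation=cv2.INTER_CUBIC)
a=cv2.resize(a,(400,400),interpolation=cv2.INTER_CUBIC);b=cv2.resize(b,(400,376),interpolation=cv2.INTER_CUBIC)
b=cv2.copyMakeBorder(b,0,24,0,0,cv2.BORDER_CONSTANT)
cv2.imwrite("pics/crop0.png",np.hstack([a,b]))
```

```text
(no output)
```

View pics/crop0.png

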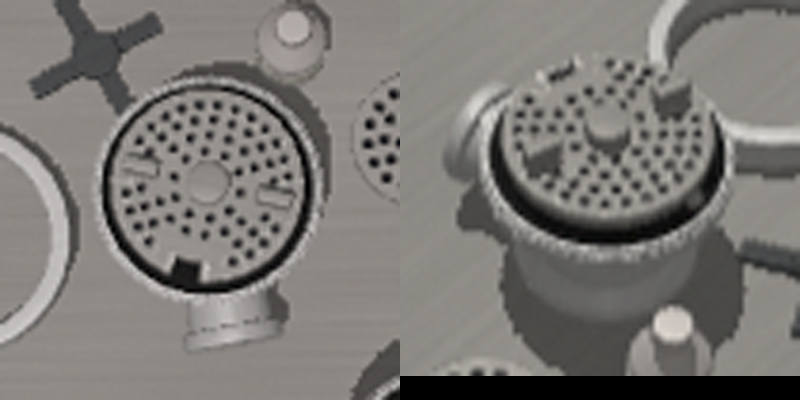

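Confirmed. The left head carries the plate, with hub at about px (309,188), lugs at (292,183) and (327,191), and the notch at (304,211). The neck points towards the robot, so the pin is on the far side.

```bash
cat > h.py <<'E'
from plant import bot
import cv2,numpy as np
def ray(m,px,z):
    p=cv2.undistortPoints(np.array([[px]],float),m["camera_matrix"],m["dist"])[0,0]
    d=m["R"].T@np.array([p[0],p[1],1]); c=-m["R"].T@m["t"]
    return (c+d*(z-c[2])/d[2])
def proj(m,X):
    return cv2.projectPoints(np.array(X,float).reshape(-1,1,3),cv2.Rodrigues(m["R"])[0],m["t"],m["camera_matrix"],m["dist"])[0][:,0]
E
python3 - <<'E'
from h import *
m=bot.camera_model("top")
s=105/400; P=lambda x,y:(255+x*s-.4,140+y*s-.4)
for n,p,z in (("hub",(207,182),131),("notch",(186,270),119),("lugA",(140,160),137),("lugB",(275,190),137),("neckend",(237,345),36)):
    print(n,ray(m,P(*p),z).round(1))
w=bot.camera_model("wrist"); o=bot.get_obs()
print("wristcam at",-w["R"].T@w["t"]-o["tool_pos"], "axis",w["R"][2], "xaxis",w["R"][0],w["camera_matrix"][0,0])
# bystander positions for record
for n,p in (("oil",(332,148)),("knife",(281,153)),("ring",(243,202)),("spare",(365,176))): print(n,ray(m,p,20 if n!='oil' else 95).round(0))
E
```

```text
hub [559.6  57.9 131. ]
notch [501.6  72.7 119. ]
lugA [574.1 102.4 137. ]
lugB [552.9  12.5 137. ]
neckend [453.7  38.7  36. ]
wristcam at [ 80.11812542  26.10409635 182.07231266] axis [-0.29314766 -0.09452739 -0.95138269] xaxis [ 0.31112743 -0.95036711 -0.0014406 ] 286.1351723205153
oil [670.  -4.  95.]
knife [674. 138.  20.]
ring [535. 245.  20.]
spare [606. -99.  20.]
```

Call:
carry_out:
  plan:
    - {"tz":48}
    - {"tz":48}
    - {"tx":33,"ty":28.5,"rz":0.145}
    - {"tx":33,"ty":28.5,"rz":0.145}
    - {"tx":33,"ty":28.5,"rz":0.145}
    - {"tx":33,"ty":28.5,"rz":0.145}
    - {"tx":33,"ty":28.5,"rz":0.145}
    - {"tx":33,"ty":28.5,"rz":0.145}
    - {"tx":33,"ty":28.5,"rz":0.145}
    - {"tx":33,"ty":28.5,"rz":0.145}

```text
invalid input at $.plan[0]: expected keys tx, ty, tz, rx, ry, rz
```

Call:
carry_out:
  plan:
    - {"tx":21,"ty":35.5,"rz":0.145}
    - {"tx":21,"ty":35.5,"rz":0.145}
    - {"tx":21,"ty":35.5,"rz":0.145}
    - {"tx":21,"ty":35.5,"rz":0.145}
    - {"tx":21,"ty":35.5,"rz":0.145}
    - {"tx":21,"ty":35.5,"rz":0.145}
    - {"tx":21,"ty":35.5,"rz":0.145}
    - {"tx":21,"ty":35.5,"rz":0.145}
    - {"tx":21,"ty":35.5,"rz":0.145}
    - {"tx":21,"ty":35.5,"rz":0.145}
    - {"tz":-20,"rz":0.145}
    - {"tz":-20,"rz":0.145}

```text
invalid input at $.plan[0]: expected keys tx, ty, tz, rx, ry, rz
```

Call:
carry_out:
  plan:
    - {"rz":0.13}
    - {"rz":0.13}
    - {}
    - {}
    - {}

```text
invalid input at $.plan[0]: expected keys tx, ty, tz, rx, ry, rz
```

Run:
```python
from h import *
o=bot.get_obs(); print(o["time"],o["tool_pos"],o["tcp_rot"],o["joint_positions"],o["contact_force"])
w=bot.camera_model("wrist"); im=bot.capture("wrist")
np.savez("w1.npz",**w); cv2.imwrite("pics/w1.png",im[:,:,::-1])
print(proj(w,[[560,58,131],[560,58,119]]))
```

```text
0.1 [ 163.50322549 -498.50568278  202.32536043] [-3.14028704e+00 -2.14572698e-04  3.16734082e-01] [-1.40002511e+00  3.42661284e-01  1.52487804e+00  2.34093796e-05
  1.27537627e+00 -1.45969836e-01] [0.405984   0.36784605 0.01713683]
[[908.33082005 957.43866625]
 [544.89754237 492.05059113]]
```

View pics/w1.png

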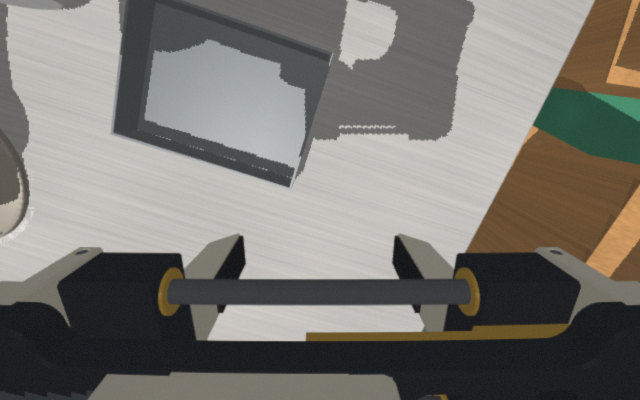

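The move rows need all six keys. This view from the start pose shows the fingers at the bottom (columns 185-450, row 290) and the upper half clear, so the viewing plan still holds.

Call:
carry_out:
  plan:
    - {"tx":0,"ty":0,"tz":48,"rx":0,"ry":0,"rz":0}
    - {"tx":0,"ty":0,"tz":48,"rx":0,"ry":0,"rz":0}
    - {"tx":33,"ty":28.5,"tz":0,"rx":0,"ry":0,"rz":0.145}
    - {"tx":33,"ty":28.5,"tz":0,"rx":0,"ry":0,"rz":0.145}
    - {"tx":33,"ty":28.5,"tz":0,"rx":0,"ry":0,"rz":0.145}
    - {"tx":33,"ty":28.5,"tz":0,"rx":0,"ry":0,"rz":0.145}
    - {"tx":33,"ty":28.5,"tz":0,"rx":0,"ry":0,"rz":0.145}
    - {"tx":33,"ty":28.5,"tz":0,"rx":0,"ry":0,"rz":0.145}
    - {"tx":33,"ty":28.5,"tz":0,"rx":0,"ry":0,"rz":0.145}
    - {"tx":33,"ty":28.5,"tz":0,"rx":0,"ry":0,"rz":0.145}

```text
time: 1.15
tool_pos: [428.6, -269.4, 298.8]
tcp_rot: [-3.141, -0.0, 1.483]
contact_force: [0.2, -0.6, -0.3]
grip_width: 91.9
finger_force: 0.0
```

Call:
carry_out:
  plan:
    - {"tx":21,"ty":35.5,"tz":0,"rx":0,"ry":0,"rz":0.145}
    - {"tx":21,"ty":35.5,"tz":0,"rx":0,"ry":0,"rz":0.145}
    - {"tx":21,"ty":35.5,"tz":0,"rx":0,"ry":0,"rz":0.145}
    - {"tx":21,"ty":35.5,"tz":0,"rx":0,"ry":0,"rz":0.145}
    - {"tx":21,"ty":35.5,"tz":0,"rx":0,"ry":0,"rz":0.145}
    - {"tx":21,"ty":35.5,"tz":0,"rx":0,"ry":0,"rz":0.145}
    - {"tx":21,"ty":35.5,"tz":0,"rx":0,"ry":0,"rz":0.145}
    - {"tx":21,"ty":35.5,"tz":0,"rx":0,"ry":0,"rz":0.145}
    - {"tx":21,"ty":35.5,"tz":0,"rx":0,"ry":0,"rz":0.145}
    - {"tx":21,"ty":35.5,"tz":0,"rx":0,"ry":0,"rz":0.145}
    - {"tx":0,"ty":0,"tz":-20,"rx":0,"ry":0,"rz":0.145}
    - {"tx":0,"ty":0,"tz":-20,"rx":0,"ry":0,"rz":0.145}

```text
time: 2.35
tool_pos: [638.0, 85.7, 257.8]
tcp_rot: [3.142, -0.0, -3.058]
contact_force: [0.2, -0.5, -1.0]
grip_width: 92.1
finger_force: 0.0
```

Call:
carry_out:
  plan:
    - {"tx":0,"ty":0,"tz":0,"rx":0,"ry":0,"rz":0.13}
    - {"tx":0,"ty":0,"tz":0,"rx":0,"ry":0,"rz":0.13}
    - {"tx":0,"ty":0,"tz":0,"rx":0,"ry":0,"rz":0}
    - {"tx":0,"ty":0,"tz":0,"rx":0,"ry":0,"rz":0}

```text
time: 2.75
tool_pos: [637.5, 84.1, 258.8]
tcp_rot: [3.141, -0.0, -2.81]
contact_force: [-0.3, -0.2, 0.7]
grip_width: 92.1
finger_force: 0.0
```

Run:
```python
from h import *
o=bot.get_obs(); print(o["time"],o["tool_pos"],o["tcp_rot"],o["joint_positions"],o["contact_force"])
w=bot.camera_model("wrist"); im=bot.capture("wrist")
np.savez("w1.npz",**w); cv2.imwrite("pics/w1b.png",im[:,:,::-1])
print(proj(w,[[560,58,131],[560,58,119]]))
```

```text
2.75 [637.51539344  84.10084139 258.76281753] [ 3.14137183e+00 -3.19065714e-04 -2.80989288e+00] [ 1.20115828e-02  5.40210663e-01  1.05664048e+00  1.09400839e-04
  1.54511381e+00 -1.89048731e+00] [-0.31205502 -0.19139416  0.69412926]
[[318.93620603 108.29145422]
 [318.9167087  108.21953954]]
```

View pics/w1b.png

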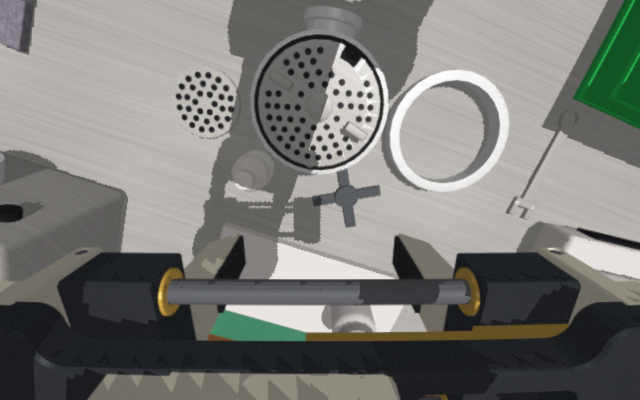

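The wrist view shows the plate centred near px (320,103) and the notch at about (350,55). The neck end is at (333,20) at the top, and one lug is at (354,131). I'll enlarge it to find the pin.

Run:
```python
import cv2
a=cv2.imread("pics/w1b.png")[0:180,240:400]
cv2.imwrite("pics/crop1.png",cv2.resize(cv2.convertScaleAbs(a,alpha=1.3,beta=20),None,fx=3.3,fy=3.3,interpolation=cv2.INTER_CUBIC))
```

```text
(no output)
```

View pics/crop1.png

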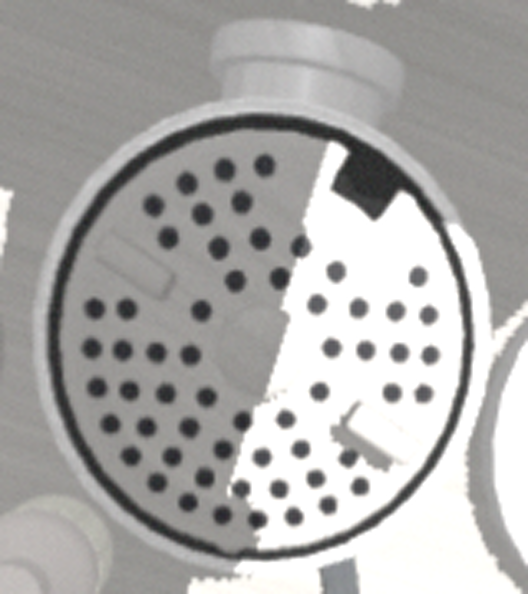

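```bash
cat > meas.py <<'E'
from h import *
def ringcentre(im,w,c0,z=100,r0=76):
    # radial scan (world rays) for the dark gasket band: outer edge at z=100
    g=cv2.cvtColor(im,cv2.COLOR_BGR2GRAY).astype(np.float32); out=[]
    for a in np.arange(0,2*np.pi,np.pi/90):
        r=np.arange(58,88,.4); X=np.c_[c0[0]+r*np.cos(a),c0[1]+r*np.sin(a),np.full(r.size,z)]
        v=cv2.remap(g,proj(w,X).astype(np.float32),None,cv2.INTER_LINEAR).ravel()
        out.append((a,r[np.argmin(v)],v.min(),r,v))
    return out
E
python3 - <<'E'
from meas import *
w=dict(np.load("w1.npz")); im=cv2.imread("pics/w1b.png")
P=lambda x,y:(240+x/3.3-.35,y/3.3-.35)
c=np.array([560,58.]); 
for it in range(4):
    rr=ringcentre(im,w,c); pts=[]
    for a,rm,vm,r,v in rr:
        i=np.argmin(v); 
        if vm<70:
            j=i+np.argmax(v[i:]>vm+35)   # outer edge
            if j>i: pts.append([c[0]+r[j]*np.cos(a),c[1]+r[j]*np.sin(a)])
    pts=np.array(pts); A=np.c_[2*pts,np.ones(len(pts))]; s=np.linalg.lstsq(A,(pts**2).sum(1),rcond=None)[0]
    c=s[:2]; R=np.sqrt(s[2]+c@c)
    d=abs(np.hypot(*(pts-c).T)-R); pts=pts[d<2.0]; A=np.c_[2*pts,np.ones(len(pts))]; s=np.linalg.lstsq(A,(pts**2).sum(1),rcond=None)[0]; c=s[:2]; R=np.sqrt(s[2]+c@c)
print("seat centre",c,R,len(pts))
rr=ringcentre(im,w,c)
print("brightest gasket angles",sorted([(round(float(vm)),round(float(np.degrees(a)))) for a,rm,vm,r,v in rr])[-8:])
for n,p,z in (("hub",(257,345),131),("pin",(238,553),108.5),("mouthL",(340,143),119),("mouthR",(403,186),119),("inL",(335,185),119),("inR",(376,219),119),("lugR",(383,430),137),("lugL",(134,260),137),("neckA",(213,50),40),("neckB",(400,85),40)):
    q=ray(w,P(*p),z)[:2]-c; print(n,(q+c).round(1),"r",np.hypot(*q).round(1),"ang",np.degrees(np.arctan2(q[1],q[0])).round(1))
E
```

```text
Traceback (most recent call last):
  File "meas.py", line 7, in ringcentre
    v=cv2.remap(g,proj(w,X).astype(np.float32),None,cv2.INTER_LINEAR).ravel()
      ~~~~~~~~~^^^^^^^^^^^^^^^^^^^^^^^^^^^^^^^^^^^^^^^^^^^^^^^^^^^^^^
cv2.error: OpenCV(4.12.0) /io/opencv/modules/imgproc/src/imgwarp.cpp:1821: error: (-215:Assertion failed) ((map1.type() == CV_32FC2 || map1.type() == CV_16SC2) && map2.empty()) || (map1.type() == CV_32FC1 && map2.type() == CV_32FC1) in function 'remap'
```

```bash
sed -i 's/cv2.remap(g,proj(w,X).astype(np.float32),None/cv2.remap(g,proj(w,X).astype(np.float32)[None],None/' meas.py
cat > run.py <<'E'
from meas import *
w=dict(np.load("w1.npz")); im=cv2.imread("pics/w1b.png")
P=lambda x,y:(240+x/3.3-.35,y/3.3-.35)
c=np.array([560,58.])
def circ(p):
    s=np.linalg.lstsq(np.c_[2*p,np.ones(len(p))],(p**2).sum(1),rcond=None)[0]
    return s[:2],np.sqrt(s[2]+s[:2]@s[:2])
for it in range(4):
    pts=[]
    for a,rm,vm,r,v in ringcentre(im,w,c):
        i=np.argmin(v)
        if vm<70:
            j=i+np.argmax(v[i:]>vm+35)
            if j>i: pts.append([c[0]+r[j]*np.cos(a),c[1]+r[j]*np.sin(a)])
    pts=np.array(pts); c,R=circ(pts); pts=pts[abs(np.hypot(*(pts-c).T)-R)<2]; c,R=circ(pts)
print("seat centre",c,R,len(pts))
rr=ringcentre(im,w,c)
print("brightest gasket angles",sorted([(round(float(vm)),round(float(np.degrees(a)))) for a,rm,vm,r,v in rr])[-8:])
for n,p,z in (("hub",(257,345),131),("pin",(238,553),108.5),("mouthL",(340,143),119),("mouthR",(403,186),119),("inL",(335,185),119),("inR",(376,219),119),("lugR",(383,430),137),("lugL",(134,260),137),("neckA",(213,50),40),("neckB",(400,85),40)):
    q=ray(w,P(*p),z)[:2]-c; print(n,(q+c).round(1),"r",np.hypot(*q).round(1),"ang",np.degrees(np.arctan2(q[1],q[0])).round(1))
E
python3 run.py
```

```text
seat centre [557.77622942  56.73774997] 73.12498475595928 131
brightest gasket angles [(45, 36), (45, 50), (45, 60), (45, 126), (46, 74), (47, 48), (48, 114), (49, 46)]
hub [556.6  55.3] r 1.8 ang -128.5
pin [625.8  71.8] r 69.6 ang 12.5
mouthL [492.   60.1] r 65.9 ang 177.1
mouthR [496.9  82.8] r 66.2 ang 156.8
inL [503.6  62.7] r 54.5 ang 173.7
inR [508.6  78.2] r 53.7 ang 156.4
lugR [567.9 101.1] r 45.5 ang 77.2
lugL [545.6  12.6] r 45.8 ang -105.5
neckA [461.4   5. ] r 109.4 ang -151.8
neckB [449.5  75.3] r 109.8 ang 170.3
```

Call:
carry_out:
  gripper: 0.21
  plan:
    - {"tx":-40,"ty":-13.5,"tz":0,"rx":0,"ry":0,"rz":0}
    - {"tx":-39.5,"ty":-13.5,"tz":0,"rx":0,"ry":0,"rz":0}
    - {"tx":0,"ty":0,"tz":-45,"rx":0,"ry":0,"rz":0}
    - {"tx":0,"ty":0,"tz":-45,"rx":0,"ry":0,"rz":0}
    - {"tx":0,"ty":0,"tz":0,"rx":0,"ry":0,"rz":0}
    - {"tx":0,"ty":0,"tz":0,"rx":0,"ry":0,"rz":0}
    - {"tx":0,"ty":0,"tz":0,"rx":0,"ry":0,"rz":0}

```text
time: 3.5
tool_pos: [559.8, 57.1, 171.4]
tcp_rot: [-3.14, 0.004, -2.807]
contact_force: [0.2, -0.8, 1.4]
grip_width: 72.2
finger_force: 0.0
```

Run:
```python
from h import *
o=bot.get_obs(); print(o["time"],o["tool_pos"],o["tcp_rot"],o["grip_width"])
w=bot.camera_model("wrist"); im=bot.capture("wrist")
np.savez("w2.npz",**w); cv2.imwrite("pics/w2.png",im[:,:,::-1])
```

```text
3.5 [559.83144563  57.10910284 171.42555165] [-3.1401618   0.00392414 -2.80703145] 72.15636117693978
```

View pics/w2.png

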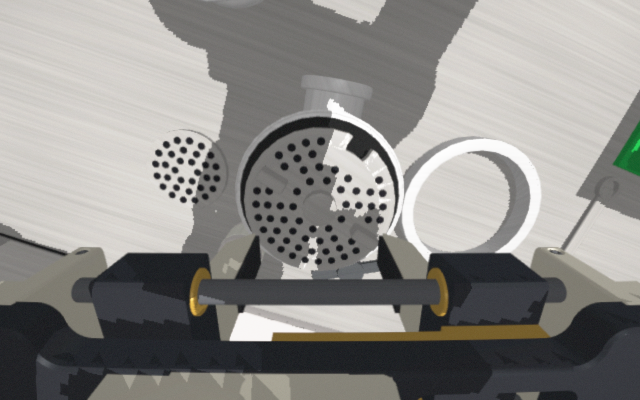

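The fingers straddle the plate, with the hub at about (320,205) centred between them. Lowering beside the lugs and turning clockwise.

Call:
carry_out:
  plan:
    - {"tx":-1,"ty":0,"tz":-23,"rx":0,"ry":0,"rz":0}
    - {"tx":0,"ty":0,"tz":-23,"rx":0,"ry":0,"rz":0}
    - {"tx":0,"ty":0,"tz":0,"rx":0,"ry":0,"rz":0}
    - {"tx":0,"ty":0,"tz":0,"rx":0,"ry":0,"rz":0}

```text
time: 3.95
tool_pos: [558.0, 57.1, 124.4]
tcp_rot: [-3.141, 0.002, -2.807]
contact_force: [0.0, 0.5, 0.3]
grip_width: 72.4
finger_force: 0.0
```

Call:
carry_out:
  plan:
    - {"tx":0,"ty":0,"tz":0,"rx":0,"ry":0,"rz":-0.06}
    - {"tx":0,"ty":0,"tz":0,"rx":0,"ry":0,"rz":-0.06}
    - {"tx":0,"ty":0,"tz":0,"rx":0,"ry":0,"rz":-0.06}
    - {"tx":0,"ty":0,"tz":0,"rx":0,"ry":0,"rz":-0.06}
    - {"tx":0,"ty":0,"tz":0,"rx":0,"ry":0,"rz":-0.06}
    - {"tx":0,"ty":0,"tz":0,"rx":0,"ry":0,"rz":-0.06}
    - {"tx":0,"ty":0,"tz":0,"rx":0,"ry":0,"rz":-0.06}
    - {"tx":0,"ty":0,"tz":0,"rx":0,"ry":0,"rz":-0.06}

```text
time: 4.75
tool_pos: [558.5, 57.1, 125.3]
tcp_rot: [3.141, 0.004, 2.994]
contact_force: [-0.2, -1.0, 0.5]
grip_width: 72.9
finger_force: 0.0
```

Call:
carry_out:
  plan:
    - {"tx":0,"ty":0,"tz":0,"rx":0,"ry":0,"rz":-0.09}
    - {"tx":0,"ty":0,"tz":0,"rx":0,"ry":0,"rz":-0.09}
    - {"tx":0,"ty":0,"tz":0,"rx":0,"ry":0,"rz":-0.09}
    - {"tx":0,"ty":0,"tz":0,"rx":0,"ry":0,"rz":-0.09}
    - {"tx":0,"ty":0,"tz":0,"rx":0,"ry":0,"rz":-0.09}
    - {"tx":0,"ty":0,"tz":0,"rx":0,"ry":0,"rz":-0.09}
    - {"tx":0,"ty":0,"tz":0,"rx":0,"ry":0,"rz":-0.09}
    - {"tx":0,"ty":0,"tz":0,"rx":0,"ry":0,"rz":-0.09}
    - {"tx":0,"ty":0,"tz":0,"rx":0,"ry":0,"rz":-0.09}
    - {"tx":0,"ty":0,"tz":0,"rx":0,"ry":0,"rz":-0.09}
    - {"tx":0,"ty":0,"tz":0,"rx":0,"ry":0,"rz":-0.09}
    - {"tx":0,"ty":0,"tz":0,"rx":0,"ry":0,"rz":-0.09}

```text
time: 5.95
tool_pos: [558.5, 57.1, 125.3]
tcp_rot: [3.138, 0.001, 1.913]
contact_force: [0.4, -0.0, -1.3]
grip_width: 72.3
finger_force: 0.0
```

Call:
carry_out:
  plan:
    - {"tx":0,"ty":0,"tz":0,"rx":0,"ry":0,"rz":-0.09}
    - {"tx":0,"ty":0,"tz":0,"rx":0,"ry":0,"rz":-0.09}
    - {"tx":0,"ty":0,"tz":0,"rx":0,"ry":0,"rz":-0.09}
    - {"tx":0,"ty":0,"tz":0,"rx":0,"ry":0,"rz":-0.09}
    - {"tx":0,"ty":0,"tz":0,"rx":0,"ry":0,"rz":-0.09}
    - {"tx":0,"ty":0,"tz":0,"rx":0,"ry":0,"rz":-0.09}
    - {"tx":0,"ty":0,"tz":0,"rx":0,"ry":0,"rz":-0.09}
    - {"tx":0,"ty":0,"tz":0,"rx":0,"ry":0,"rz":-0.09}
    - {"tx":0,"ty":0,"tz":0,"rx":0,"ry":0,"rz":-0.09}
    - {"tx":0,"ty":0,"tz":0,"rx":0,"ry":0,"rz":-0.06}
    - {"tx":0,"ty":0,"tz":0,"rx":0,"ry":0,"rz":-0.03}
    - {"tx":0,"ty":0,"tz":0,"rx":0,"ry":0,"rz":0}

```text
time: 7.15
tool_pos: [558.4, 57.1, 125.1]
tcp_rot: [3.138, -0.002, 1.017]
contact_force: [-0.8, 0.1, -0.1]
grip_width: 72.6
finger_force: 0.0
```

Run:
```python
from h import *
o=bot.get_obs(); print(o["time"],o["tool_pos"],o["tcp_rot"],o["moment"])
w=bot.camera_model("wrist"); im=bot.capture("wrist"); t=bot.capture("top")
cv2.imwrite("pics/t3f.png",t[:,:,::-1])
np.savez("w3.npz",**w); cv2.imwrite("pics/w3f.png",im[:,:,::-1])
a=im[60:300,190:430,::-1]; a=cv2.resize(a,(480,480),interpolation=cv2.INTER_CUBIC)
b=cv2.resize(t[140:245,255:335,::-1],(320,420),interpolation=cv2.INTER_CUBIC);b=cv2.copyMakeBorder(b,0,60,0,0,cv2.BORDER_CONSTANT)
cv2.imwrite("pics/crop3.png",np.hstack([a,b]))
```

```text
7.15 [558.39138058  57.07066316 125.07817841] [ 3.13834391e+00 -1.75101090e-03  1.01652796e+00] [-0.08979411 -0.09167219  0.04541794]
```

View pics/crop3.png

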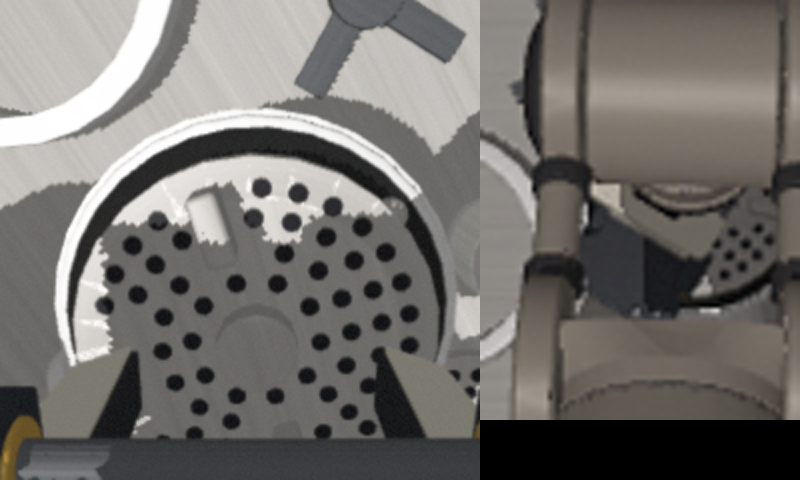

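The wrist view shows a lug top at crop (208,212) and the pin peeping out at (398,205). The notch is not in sight yet. I'll turn these into angles.

Run:
```python
from h import *
w=dict(np.load("w3.npz")); P=lambda x,y:(190+x/2-.25,60+y/2-.25)
for n,p,z in (("hub",(258,335),131),("lug_in",(224,240),137),("lug_out",(200,190),137),("pin",(398,203),108.5)):
    q=ray(w,P(*p),z)[:2]; d=q-[558,57]; print(n,q.round(1),np.hypot(*d).round(1),np.degrees(np.arctan2(d[1],d[0])).round(1))
print(-w["R"].T@w["t"])
```

```text
hub [562.4  63.1] 7.5 54.2
lug_in [571.5  97.6] 42.8 71.6
lug_out [573.7 114.3] 59.4 74.6
pin [625.5  71.5] 69.1 12.1
[602.17281105 128.73720561 307.28245437]
```

```bash
cat > holes.py <<'E'
from h import *
def holes(im,w,z=119,c=(558,57)):
    g=cv2.GaussianBlur(cv2.cvtColor(im,cv2.COLOR_BGR2GRAY),(0,0),.6)
    bh=cv2.morphologyEx(g,cv2.MORPH_BLACKHAT,np.ones((13,13),np.uint8))
    n,l,s,ce=cv2.connectedComponentsWithStats((bh>35).astype(np.uint8))
    out=[]
    for i in range(1,n):
        if 8<s[i,4]<90 and max(s[i,2],s[i,3])<14:
            q=ray(w,ce[i],z)[:2]-c; r=np.hypot(*q)
            if r<62: out.append([r,np.degrees(np.arctan2(q[1],q[0])),*q])
    return np.array(out)
E
python3 - <<'E'
from holes import *
from scipy.spatial import cKDTree
H=[]
for i,f in (("w1","w1b"),("w2","w2"),("w3","w3f")):
    h=holes(cv2.imread(f"pics/{f}.png"),dict(np.load(i+".npz"))); print(i,len(h)); H.append(h)
for k in (1,2):
    T=cKDTree(H[0][:,2:]); best=[]
    for a in np.arange(-180,180,2):
        t=np.radians(a); R=np.array([[np.cos(t),-np.sin(t)],[np.sin(t),np.cos(t)]])
        b=H[k][:,2:]@R  # undo rotation a
        for dx in (-4,-2,0,2,4):
            for dy in (-4,-2,0,2,4):
                best.append((np.mean(T.query(b+[dx,dy])[0]<2.2),a,dx,dy))
    best.sort(reverse=True); print(k,best[:5])
E
```

```text
w1 58
w2 59
w3 44
1 [(np.float64(0.9322033898305084), np.int64(0), 0, 0), (np.float64(0.9152542372881356), np.int64(2), 0, 0), (np.float64(0.9152542372881356), np.int64(-2), 0, 0), (np.float64(0.8813559322033898), np.int64(0), -2, 0), (np.float64(0.8305084745762712), np.int64(0), 0, 2)]
2 [(np.float64(0.9545454545454546), np.int64(2), 0, 0), (np.float64(0.9545454545454546), np.int64(0), 0, 0), (np.float64(0.9090909090909091), np.int64(0), 2, 0), (np.float64(0.8863636363636364), np.int64(0), 0, 2), (np.float64(0.8863636363636364), np.int64(-2), 0, 0)]
```

Run:
```python
from h import *
from scipy.spatial.transform import Rotation as Ro
for f,T,r in (("w2",[559.8,57.1,171.4],[-3.14,.004,-2.807]),("w3",[558.4,57.07,125.1],[3.138,-.0018,1.0165])):
    w=dict(np.load(f+".npz")); R=Ro.from_euler("xyz",r).as_matrix()
    c=R.T@((-w["R"].T@w["t"])-T); print(f,"cam in tool",c.round(1), "axis",(R.T@w["R"][2]).round(3))
    for y in (-36,36):
        for x in (-9.5,9.5): print((x,y),proj(w,np.array(T)+R@np.array([x,y,0])).round(0), proj(w,np.array(T)+R@np.array([x,y,-20])).round(0))
w=dict(np.load("w3.npz")); print("lug",proj(w,[[569,102,137],[569,102,119],[547,12,137]]),proj(w,[[558,57,131]]))
```

```text
w2 cam in tool [  83.7    0.  -182.1] axis [-0.309  0.     0.951]
(-9.5, -36) [[268. 245.]] [[262. 259.]]
(9.5, -36) [[266. 220.]] [[260. 232.]]
(-9.5, 36) [[369. 245.]] [[375. 259.]]
(9.5, 36) [[371. 220.]] [[376. 232.]]
w3 cam in tool [  84.3    0.2 -182. ] axis [-0.308 -0.     0.951]
(-9.5, -36) [[268. 246.]] [[262. 260.]]
(9.5, -36) [[266. 221.]] [[260. 233.]]
(-9.5, 36) [[369. 246.]] [[375. 260.]]
(9.5, 36) [[371. 221.]] [[376. 233.]]
lug [[294.41714171 175.96265326]
 [296.48476634 169.76723836]
 [338.32646491 297.66950201]] [[317.979631   237.42047394]]
```

View pics/w3f.png

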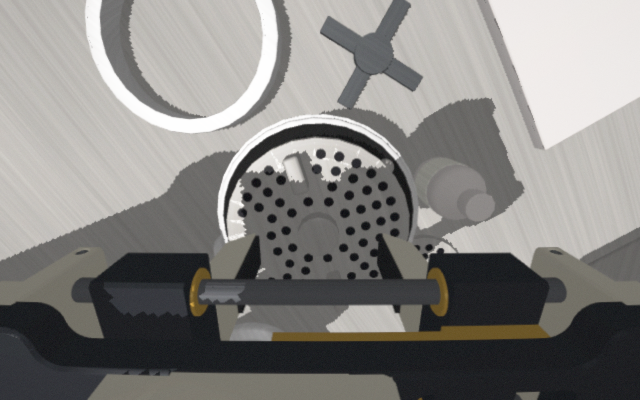

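The fingertips show at about (258,237) and (380,237). For this opening that puts them about 22-25 mm behind the reported TCP, so they passed above the lugs (no force, plate unmoved). I'll turn back and go lower while watching the force.

Call:
carry_out:
  plan:
    - {"tx":0,"ty":0,"tz":0,"rx":0,"ry":0,"rz":0.145}
    - {"tx":0,"ty":0,"tz":0,"rx":0,"ry":0,"rz":0.145}
    - {"tx":0,"ty":0,"tz":0,"rx":0,"ry":0,"rz":0.145}
    - {"tx":0,"ty":0,"tz":0,"rx":0,"ry":0,"rz":0.145}
    - {"tx":0,"ty":0,"tz":0,"rx":0,"ry":0,"rz":0.145}
    - {"tx":0,"ty":0,"tz":0,"rx":0,"ry":0,"rz":0.145}
    - {"tx":0,"ty":0,"tz":0,"rx":0,"ry":0,"rz":0.145}
    - {"tx":0,"ty":0,"tz":0,"rx":0,"ry":0,"rz":0.145}
    - {"tx":0,"ty":0,"tz":0,"rx":0,"ry":0,"rz":0.145}
    - {"tx":0,"ty":0,"tz":0,"rx":0,"ry":0,"rz":0.145}
    - {"tx":0,"ty":0,"tz":0,"rx":0,"ry":0,"rz":0.145}
    - {"tx":0,"ty":0,"tz":0,"rx":0,"ry":0,"rz":0.145}

```text
time: 8.45
tool_pos: [557.5, 57.1, 123.7]
tcp_rot: [3.141, 0.001, 2.764]
contact_force: [0.9, -0.1, 0.6]
grip_width: 72.4
finger_force: 0.0
```

Call:
carry_out:
  plan:
    - {"tx":0,"ty":0,"tz":0,"rx":0,"ry":0,"rz":0.145}
    - {"tx":0,"ty":0,"tz":0,"rx":0,"ry":0,"rz":0.145}
    - {"tx":0,"ty":0,"tz":0,"rx":0,"ry":0,"rz":0.145}
    - {"tx":0,"ty":0,"tz":0,"rx":0,"ry":0,"rz":0.145}
    - {"tx":0,"ty":0,"tz":0,"rx":0,"ry":0,"rz":0.1}
    - {"tx":0,"ty":0,"tz":0,"rx":0,"ry":0,"rz":0}
    - {"tx":0,"ty":0,"tz":-4,"rx":0,"ry":0,"rz":0}
    - {"tx":0,"ty":0,"tz":-4,"rx":0,"ry":0,"rz":0}
    - {"tx":0,"ty":0,"tz":0,"rx":0,"ry":0,"rz":0}

```text
time: 9.35
tool_pos: [556.6, 57.1, 114.2]
tcp_rot: [3.141, -0.001, -2.848]
contact_force: [0.2, 0.1, -0.1]
grip_width: 72.8
finger_force: 0.0
```

Call:
carry_out:
  plan:
    - {"tx":0,"ty":0,"tz":-3,"rx":0,"ry":0,"rz":0}
    - {"tx":0,"ty":0,"tz":-3,"rx":0,"ry":0,"rz":0}
    - {"tx":0,"ty":0,"tz":0,"rx":0,"ry":0,"rz":0}

```text
time: 9.65
tool_pos: [556.7, 57.1, 108.4]
tcp_rot: [3.141, -0.001, -2.847]
contact_force: [0.2, 0.1, 0.1]
grip_width: 72.5
finger_force: 0.0
```

No contact at TCP z = 108, below the plate's top, which confirms the offset. Testing a short turn and measuring it with the hole pattern.

Call:
carry_out:
  plan:
    - {"tx":1,"ty":0,"tz":-2,"rx":0,"ry":0,"rz":-0.05}
    - {"tx":0,"ty":0,"tz":0,"rx":0,"ry":0,"rz":-0.05}
    - {"tx":0,"ty":0,"tz":0,"rx":0,"ry":0,"rz":-0.05}
    - {"tx":0,"ty":0,"tz":0,"rx":0,"ry":0,"rz":-0.05}
    - {"tx":0,"ty":0,"tz":0,"rx":0,"ry":0,"rz":-0.05}
    - {"tx":0,"ty":0,"tz":0,"rx":0,"ry":0,"rz":-0.05}
    - {"tx":0,"ty":0,"tz":0,"rx":0,"ry":0,"rz":-0.05}
    - {"tx":0,"ty":0,"tz":0,"rx":0,"ry":0,"rz":-0.05}
    - {"tx":0,"ty":0,"tz":0,"rx":0,"ry":0,"rz":-0.05}
    - {"tx":0,"ty":0,"tz":0,"rx":0,"ry":0,"rz":-0.05}
    - {"tx":0,"ty":0,"tz":0,"rx":0,"ry":0,"rz":0}
    - {"tx":0,"ty":0,"tz":0,"rx":0,"ry":0,"rz":0}

```text
time: 10.85
tool_pos: [558.1, 57.1, 107.0]
tcp_rot: [3.142, 0.0, 2.938]
contact_force: [-0.0, -0.0, 0.2]
grip_width: 72.8
finger_force: 0.0
```

```bash
cat > rot.py <<'E'
# plate turn since w1, from hole centroids (points matched to points)
from holes import *
from scipy.spatial import cKDTree
import sys
H0=holes(cv2.imread("pics/w1b.png"),dict(np.load("w1.npz")))[:,2:]; T=cKDTree(H0)
o=bot.get_obs(); w=bot.camera_model("wrist"); im=bot.capture("wrist")[:,:,::-1].copy()
n=sys.argv[1]; cv2.imwrite(f"pics/{n}.png",im); np.savez(n+".npz",**w)
h=holes(im,w,float(sys.argv[2]) if len(sys.argv)>2 else 119)[:,2:]; b=[]
for a in np.arange(-230,30,1.):
    t=np.radians(a); R=np.array([[np.cos(t),-np.sin(t)],[np.sin(t),np.cos(t)]])
    for dx in (-2,0,2):
        for dy in (-2,0,2):
            d=T.query((h-[dx,dy])@R)[0]; b.append((np.minimum(d,4).mean().round(2),a,dx,dy))
b.sort(); print(len(h),[tuple(map(float,x)) for x in b[:4]])
print(o["time"],o["tool_pos"].round(1),o["tcp_rot"].round(3),"q6",o["joint_positions"][5].round(2),o["contact_force"].round(1),o["moment"].round(2))
E
python3 rot.py w4
```

```text
23 [(1.5, -21.0, 0.0, 0.0), (1.5, -20.0, 0.0, 0.0), (1.59, -200.0, 0.0, 0.0), (1.64, -201.0, 0.0, 0.0)]
10.85 [558.1  57.1 107. ] [3.142 0.    2.938] q6 -1.4 [-0.  -0.   0.2] [ 0.07 -0.15  0.01]
```

The lugs are engaged and the plate turned about 20°. Continuing.

Call:
carry_out:
  plan:
    - {"tx":0,"ty":0,"tz":0,"rx":0,"ry":0,"rz":-0.06}
    - {"tx":0,"ty":0,"tz":0,"rx":0,"ry":0,"rz":-0.09}
    - {"tx":0,"ty":0,"tz":0,"rx":0,"ry":0,"rz":-0.09}
    - {"tx":0,"ty":0,"tz":0,"rx":0,"ry":0,"rz":-0.09}
    - {"tx":0,"ty":0,"tz":0,"rx":0,"ry":0,"rz":-0.09}
    - {"tx":0,"ty":0,"tz":0,"rx":0,"ry":0,"rz":-0.09}
    - {"tx":0,"ty":0,"tz":0,"rx":0,"ry":0,"rz":-0.09}
    - {"tx":0,"ty":0,"tz":0,"rx":0,"ry":0,"rz":-0.09}
    - {"tx":0,"ty":0,"tz":0,"rx":0,"ry":0,"rz":-0.09}
    - {"tx":0,"ty":0,"tz":0,"rx":0,"ry":0,"rz":-0.09}
    - {"tx":0,"ty":0,"tz":0,"rx":0,"ry":0,"rz":-0.09}
    - {"tx":0,"ty":0,"tz":0,"rx":0,"ry":0,"rz":-0.09}

```text
time: 12.1
tool_pos: [558.1, 57.1, 107.0]
tcp_rot: [3.141, 0.0, 1.884]
contact_force: [-0.3, -0.2, 0.6]
grip_width: 72.3
finger_force: 0.8
```

Call:
carry_out:
  plan:
    - {"tx":0,"ty":0,"tz":0,"rx":0,"ry":0,"rz":-0.09}
    - {"tx":0,"ty":0,"tz":0,"rx":0,"ry":0,"rz":-0.09}
    - {"tx":0,"ty":0,"tz":0,"rx":0,"ry":0,"rz":-0.09}
    - {"tx":0,"ty":0,"tz":0,"rx":0,"ry":0,"rz":-0.09}
    - {"tx":0,"ty":0,"tz":0,"rx":0,"ry":0,"rz":-0.09}
    - {"tx":0,"ty":0,"tz":0,"rx":0,"ry":0,"rz":-0.09}
    - {"tx":0,"ty":0,"tz":0,"rx":0,"ry":0,"rz":-0.09}
    - {"tx":0,"ty":0,"tz":0,"rx":0,"ry":0,"rz":-0.09}
    - {"tx":0,"ty":0,"tz":0,"rx":0,"ry":0,"rz":-0.08}
    - {"tx":0,"ty":0,"tz":0,"rx":0,"ry":0,"rz":-0.05}
    - {"tx":0,"ty":0,"tz":0,"rx":0,"ry":0,"rz":0}
    - {"tx":0,"ty":0,"tz":0,"rx":0,"ry":0,"rz":0}

```text
time: 13.3
tool_pos: [558.1, 57.1, 107.0]
tcp_rot: [3.141, 0.0, 1.039]
contact_force: [-1.3, 0.2, 0.2]
grip_width: 72.4
finger_force: 0.0
```

```bash
python3 rot.py w5
```

```text
31 [(1.03, -129.0, 0.0, 0.0), (1.08, -130.0, 0.0, 0.0), (1.41, -128.0, 0.0, 0.0), (1.5, -131.0, 0.0, 0.0)]
13.3 [558.1  57.1 107. ] [3.141 0.    1.039] q6 0.5 [-1.3  0.2  0.2] [-0.03 -0.03 -0.06]
```

```bash
cat > prof.py <<'E'
from h import *
import sys
n=sys.argv[1]; w=dict(np.load(n+".npz")); g=cv2.imread(f"pics/{n}.png",0).astype(np.float32)
def prof(c,rs,z,A):
    v=[]
    for r in rs:
        a=np.radians(A); X=np.c_[c[0]+r*np.cos(a),c[1]+r*np.sin(a),np.full(A.size,float(z))]
        v.append(cv2.remap(g,proj(w,X).astype(np.float32)[None],None,cv2.INTER_LINEAR).ravel())
    return np.mean(v,0).round().astype(int)
A=np.arange(-6,66,2.)
print("ang  ",A.astype(int).tolist())
for r in (56,59,62): print("plate",r,prof((558,57),[r],119,A).tolist())
for r in (64,66,68,70,72): print("pin z108",r,prof((558,57),[r],108.5,A).tolist())
E
python3 prof.py w5
```

```text
ang   [-6, -4, -2, 0, 2, 4, 6, 8, 10, 12, 14, 16, 18, 20, 22, 24, 26, 28, 30, 32, 34, 36, 38, 40, 42, 44, 46, 48, 50, 52, 54, 56, 58, 60, 62, 64]
plate 56 [23, 97, 105, 105, 31, 20, 19, 68, 106, 105, 105, 106, 107, 122, 197, 233, 223, 111, 43, 23, 25, 23, 23, 24, 25, 25, 56, 219, 244, 240, 207, 210, 209, 219, 231, 214]
plate 59 [105, 106, 105, 106, 106, 92, 102, 105, 108, 106, 104, 107, 189, 194, 217, 227, 198, 118, 49, 38, 41, 37, 41, 42, 40, 23, 67, 231, 218, 212, 210, 210, 212, 213, 230, 216]
plate 62 [108, 108, 108, 109, 108, 108, 109, 108, 108, 108, 120, 168, 202, 200, 204, 218, 210, 122, 57, 41, 40, 38, 41, 41, 42, 26, 141, 214, 235, 215, 215, 216, 217, 219, 234, 220]
pin z108 64 [109, 109, 107, 108, 108, 107, 107, 108, 114, 198, 198, 199, 198, 218, 217, 194, 118, 55, 41, 43, 43, 39, 39, 41, 31, 58, 188, 232, 199, 198, 195, 199, 207, 210, 218, 210]
pin z108 66 [107, 107, 102, 96, 95, 92, 98, 108, 116, 147, 127, 103, 54, 69, 107, 69, 37, 41, 40, 39, 40, 40, 42, 40, 28, 24, 34, 62, 54, 42, 38, 37, 46, 60, 64, 52]
pin z108 68 [33, 28, 26, 25, 25, 24, 36, 101, 104, 102, 99, 49, 21, 23, 23, 25, 27, 39, 42, 41, 37, 40, 35, 39, 30, 22, 29, 37, 37, 37, 39, 40, 37, 39, 40, 41]
pin z108 70 [23, 22, 22, 24, 21, 23, 24, 33, 91, 88, 54, 42, 33, 28, 27, 34, 42, 40, 41, 39, 41, 41, 40, 38, 41, 41, 38, 41, 41, 42, 41, 41, 41, 40, 39, 42]
pin z108 72 [104, 96, 78, 57, 56, 57, 56, 42, 35, 31, 56, 50, 48, 42, 42, 40, 42, 42, 41, 40, 41, 39, 40, 40, 39, 40, 39, 44, 41, 40, 40, 40, 40, 39, 40, 41]
```

Pin at 11.2°, notch at 37.2°, so about -26° to go. Moving 23° slowly, then measuring again.

Call:
carry_out:
  plan:
    - {"tx":0,"ty":0,"tz":0,"rx":0,"ry":0,"rz":-0.05}
    - {"tx":0,"ty":0,"tz":0,"rx":0,"ry":0,"rz":-0.05}
    - {"tx":0,"ty":0,"tz":0,"rx":0,"ry":0,"rz":-0.05}
    - {"tx":0,"ty":0,"tz":0,"rx":0,"ry":0,"rz":-0.05}
    - {"tx":0,"ty":0,"tz":0,"rx":0,"ry":0,"rz":-0.05}
    - {"tx":0,"ty":0,"tz":0,"rx":0,"ry":0,"rz":-0.05}
    - {"tx":0,"ty":0,"tz":0,"rx":0,"ry":0,"rz":-0.04}
    - {"tx":0,"ty":0,"tz":0,"rx":0,"ry":0,"rz":-0.03}
    - {"tx":0,"ty":0,"tz":0,"rx":0,"ry":0,"rz":-0.02}
    - {"tx":0,"ty":0,"tz":0,"rx":0,"ry":0,"rz":-0.01}
    - {"tx":0,"ty":0,"tz":0,"rx":0,"ry":0,"rz":0}
    - {"tx":0,"ty":0,"tz":0,"rx":0,"ry":0,"rz":0}

```text
time: 14.55
tool_pos: [558.1, 57.1, 106.9]
tcp_rot: [3.141, -0.0, 0.637]
contact_force: [-0.8, -1.3, -0.5]
grip_width: 72.5
finger_force: 0.5
```

```bash
sed -i 's/np.arange(-6,66,2.)/np.arange(-8,36,1.)/' prof.py; python3 rot.py w6; python3 prof.py w6
```

```text
27 [(0.8, -152.0, 0.0, 0.0), (0.98, -151.0, 0.0, 0.0), (1.04, 28.0, 0.0, 0.0), (1.05, -153.0, 0.0, 0.0)]
14.55 [558.1  57.1 106.9] [ 3.141 -0.     0.637] q6 0.9 [-0.8 -1.3 -0.5] [-0.01 -0.04  0.04]
ang   [-8, -7, -6, -5, -4, -3, -2, -1, 0, 1, 2, 3, 4, 5, 6, 7, 8, 9, 10, 11, 12, 13, 14, 15, 16, 17, 18, 19, 20, 21, 22, 23, 24, 25, 26, 27, 28, 29, 30, 31, 32, 33, 34, 35]
plate 56 [104, 105, 107, 107, 106, 105, 107, 105, 105, 106, 107, 105, 102, 91, 91, 66, 28, 24, 23, 24, 27, 23, 24, 22, 24, 23, 24, 24, 25, 24, 27, 23, 56, 106, 107, 107, 107, 107, 109, 107, 107, 107, 135, 209]
plate 59 [108, 105, 108, 106, 107, 107, 105, 107, 105, 106, 105, 106, 105, 92, 87, 47, 24, 22, 26, 21, 22, 22, 24, 25, 23, 27, 21, 22, 25, 24, 21, 26, 73, 105, 107, 107, 107, 107, 107, 107, 107, 108, 129, 210]
plate 62 [108, 108, 109, 109, 108, 109, 108, 109, 108, 106, 106, 105, 106, 97, 90, 65, 37, 75, 93, 97, 98, 97, 96, 88, 55, 25, 23, 22, 23, 25, 24, 32, 96, 108, 111, 108, 111, 111, 110, 111, 110, 108, 122, 199]
pin z108 64 [108, 109, 110, 108, 110, 109, 107, 106, 106, 106, 103, 96, 90, 82, 95, 102, 105, 104, 
[... 192 characters left out ...]
, 104, 105, 107, 110, 113, 105, 103, 98, 93, 47, 24, 28, 26, 23, 24, 26, 29, 34, 45, 54, 70, 49, 40, 36, 33, 38, 38, 42, 47]
pin z108 68 [25, 21, 23, 22, 24, 21, 25, 26, 25, 21, 22, 26, 26, 22, 67, 102, 103, 105, 106, 104, 103, 101, 97, 71, 26, 22, 23, 24, 25, 25, 25, 22, 23, 24, 24, 22, 25, 23, 23, 26, 25, 23, 26, 23]
pin z108 70 [22, 25, 23, 24, 21, 24, 22, 22, 24, 23, 25, 20, 25, 24, 22, 42, 75, 96, 100, 101, 98, 82, 51, 25, 24, 23, 26, 22, 24, 22, 22, 28, 25, 25, 21, 24, 25, 34, 31, 38, 39, 35, 33, 37]
pin z108 72 [28, 30, 25, 30, 27, 26, 24, 25, 23, 25, 26, 26, 25, 25, 23, 24, 21, 24, 24, 29, 26, 25, 24, 25, 24, 27, 22, 23, 24, 25, 26, 23, 21, 23, 35, 41, 41, 41, 38, 40, 40, 41, 39, 38]
```

Pin at 10.6°, notch at 14.4°. Turning -0.066 rad more, backing off, then raising and looking again.

Call:
carry_out:
  plan:
    - {"tx":0,"ty":0,"tz":0,"rx":0,"ry":0,"rz":-0.02}
    - {"tx":0,"ty":0,"tz":0,"rx":0,"ry":0,"rz":-0.02}
    - {"tx":0,"ty":0,"tz":0,"rx":0,"ry":0,"rz":-0.016}
    - {"tx":0,"ty":0,"tz":0,"rx":0,"ry":0,"rz":-0.01}
    - {"tx":0,"ty":0,"tz":0,"rx":0,"ry":0,"rz":0}
    - {"tx":0,"ty":0,"tz":0,"rx":0,"ry":0,"rz":0}
    - {"tx":0,"ty":0,"tz":0,"rx":0,"ry":0,"rz":0.05}
    - {"tx":0,"ty":0,"tz":0,"rx":0,"ry":0,"rz":0.1}
    - {"tx":0,"ty":0,"tz":0,"rx":0,"ry":0,"rz":0}
    - {"tx":0,"ty":0,"tz":0,"rx":0,"ry":0,"rz":0}

```text
time: 15.6
tool_pos: [558.1, 57.1, 106.9]
tcp_rot: [3.142, 0.0, 0.718]
contact_force: [0.9, 0.8, 0.2]
grip_width: 72.8
finger_force: 0.0
```

```bash
python3 rot.py w7; python3 prof.py w7 | grep -E "ang|plate|68|70"
```

```text
31 [(0.83, -156.0, 0.0, 0.0), (0.92, -155.0, 0.0, 0.0), (1.12, 24.0, 0.0, 0.0), (1.17, 25.0, 0.0, 0.0)]
15.6 [558.1  57.1 106.9] [3.142 0.    0.718] q6 0.82 [0.9 0.8 0.2] [-0.01  0.03 -0.04]
ang   [-8, -7, -6, -5, -4, -3, -2, -1, 0, 1, 2, 3, 4, 5, 6, 7, 8, 9, 10, 11, 12, 13, 14, 15, 16, 17, 18, 19, 20, 21, 22, 23, 24, 25, 26, 27, 28, 29, 30, 31, 32, 33, 34, 35]
plate 56 [106, 106, 105, 106, 104, 108, 103, 105, 103, 94, 90, 89, 55, 24, 20, 25, 22, 26, 25, 26, 27, 24, 23, 24, 25, 24, 25, 24, 43, 101, 104, 107, 107, 106, 106, 108, 106, 105, 108, 109, 107, 106, 108, 107]
plate 59 [105, 105, 105, 106, 106, 105, 105, 106, 106, 92, 92, 86, 42, 22, 23, 26, 20, 23, 24, 24, 26, 23, 26, 23, 24, 23, 21, 25, 50, 101, 107, 106, 106, 107, 107, 107, 108, 108, 107, 107, 107, 107, 108, 107]
plate 62 [107, 107, 108, 109, 107, 108, 106, 106, 106, 101, 91, 90, 59, 26, 24, 20, 30, 68, 91, 97, 99, 99, 98, 95, 84, 43, 26, 28, 90, 105, 107, 106, 108, 109, 110, 110, 109, 110, 110, 111, 131, 132, 115, 183]
pin z108 66 [60, 67, 71, 81, 78, 70, 59, 45, 33, 30, 23, 25, 20, 35, 91, 104, 105, 108, 111, 112, 106, 104, 99, 94, 57, 26, 24, 28, 32, 46, 57, 62, 48, 43, 39, 39, 40, 36, 44, 41, 44, 53, 54, 65]
pin z108 68 [24, 22, 25, 26, 25, 24, 23, 22, 25, 25, 20, 23, 24, 27, 63, 103, 103, 105, 104, 104, 105, 103, 95, 75, 31, 25, 24, 24, 25, 24, 22, 23, 24, 25, 25, 24, 21, 24, 22, 26, 25, 24, 25, 25]
pin z108 70 [23, 25, 23, 24, 20, 26, 22, 26, 27, 23, 27, 25, 24, 24, 25, 32, 69, 92, 96, 99, 96, 82, 52, 26, 25, 24, 24, 24, 23, 25, 31, 27, 37, 41, 33, 26, 25, 33, 36, 37, 39, 36, 31, 38]
```

The notch is at 10.5° and the pin at 10.6°, so they are aligned. Raising, closing the fingers, and pressing on the hub.

Call:
carry_out:
  plan:
    - {"tx":0,"ty":0,"tz":20,"rx":0,"ry":0,"rz":0}
    - {"tx":0,"ty":0,"tz":25,"rx":0,"ry":0,"rz":0}
    - {"tx":0,"ty":0,"tz":0,"rx":0,"ry":0,"rz":0}

```text
time: 15.95
tool_pos: [560.1, 57.1, 155.2]
tcp_rot: [3.137, -0.005, 0.719]
contact_force: [0.0, 0.2, -0.1]
grip_width: 72.5
finger_force: 0.0
```

Call:
carry_out:
  gripper: 1.0
  plan:
    - {"tx":0,"ty":0,"tz":0,"rx":0,"ry":0,"rz":0}
    - {"tx":0,"ty":0,"tz":0,"rx":0,"ry":0,"rz":0}
    - {"tx":0,"ty":0,"tz":0,"rx":0,"ry":0,"rz":0}
    - {"tx":0,"ty":0,"tz":0,"rx":0,"ry":0,"rz":0}
    - {"tx":0,"ty":0,"tz":0,"rx":0,"ry":0,"rz":0}
    - {"tx":0,"ty":0,"tz":0,"rx":0,"ry":0,"rz":0}
    - {"tx":0,"ty":0,"tz":0,"rx":0,"ry":0,"rz":0}
    - {"tx":0,"ty":0,"tz":0,"rx":0,"ry":0,"rz":0}

```text
time: 16.75
tool_pos: [558.1, 57.1, 151.9]
tcp_rot: [3.142, -0.0, 0.721]
contact_force: [-0.5, 1.1, 0.2]
grip_width: 13.1
finger_force: 0.0
```

Call:
carry_out:
  plan:
    - {"tx":0,"ty":0,"tz":-8,"rx":0,"ry":0,"rz":0}
    - {"tx":0,"ty":0,"tz":-8,"rx":0,"ry":0,"rz":0}
    - {"tx":0,"ty":0,"tz":0,"rx":0,"ry":0,"rz":0}
    - {"tx":0,"ty":0,"tz":0,"rx":0,"ry":0,"rz":0}

```text
time: 17.15
tool_pos: [557.8, 57.1, 135.4]
tcp_rot: [-3.141, 0.001, 0.721]
contact_force: [0.5, -0.1, 0.3]
grip_width: 0.8
finger_force: 0.0
```

Call:
carry_out:
  plan:
    - {"tx":0,"ty":0,"tz":-4,"rx":0,"ry":0,"rz":0}
    - {"tx":0,"ty":0,"tz":-4,"rx":0,"ry":0,"rz":0}
    - {"tx":0,"ty":0,"tz":-4,"rx":0,"ry":0,"rz":0}
    - {"tx":0,"ty":0,"tz":-4,"rx":0,"ry":0,"rz":0}
    - {"tx":0,"ty":0,"tz":0,"rx":0,"ry":0,"rz":0}

```text
time: 17.65
tool_pos: [557.6, 57.1, 119.2]
tcp_rot: [-3.141, 0.001, 0.721]
contact_force: [-0.1, 0.2, 0.6]
grip_width: 0.4
finger_force: 0.0
```

Call:
carry_out:
  plan:
    - {"tx":0,"ty":0,"tz":-2,"rx":0,"ry":0,"rz":0}
    - {"tx":0,"ty":0,"tz":-2,"rx":0,"ry":0,"rz":0}
    - {"tx":0,"ty":0,"tz":0,"rx":0,"ry":0,"rz":0}

```text
time: 17.95
tool_pos: [557.9, 57.1, 115.7]
tcp_rot: [-3.141, 0.0, 0.721]
contact_force: [0.1, -0.1, -0.4]
grip_width: 0.5
finger_force: 0.0
```

Call:
carry_out:
  plan:
    - {"tx":0,"ty":0,"tz":-2,"rx":0,"ry":0,"rz":0}
    - {"tx":0,"ty":0,"tz":-1,"rx":0,"ry":0,"rz":0}
    - {"tx":0,"ty":0,"tz":0,"rx":0,"ry":0,"rz":0}

```text
time: 18.25
tool_pos: [558.0, 57.1, 112.8]
tcp_rot: [-3.142, 0.0, 0.721]
contact_force: [-0.4, 0.2, 0.0]
grip_width: 0.6
finger_force: 0.0
```

Call:
carry_out:
  plan:
    - {"tx":0,"ty":0,"tz":-1.5,"rx":0,"ry":0,"rz":0}
    - {"tx":0,"ty":0,"tz":-1.5,"rx":0,"ry":0,"rz":0}
    - {"tx":0,"ty":0,"tz":0,"rx":0,"ry":0,"rz":0}

```text
time: 18.55
tool_pos: [557.9, 57.1, 109.7]
tcp_rot: [-3.141, 0.0, 0.721]
contact_force: [0.4, 0.7, -0.7]
grip_width: 0.7
finger_force: 0.0
```

Call:
carry_out:
  plan:
    - {"tx":0,"ty":0,"tz":-1.5,"rx":0,"ry":0,"rz":0}
    - {"tx":0,"ty":0,"tz":-1,"rx":0,"ry":0,"rz":0}
    - {"tx":0,"ty":0,"tz":0,"rx":0,"ry":0,"rz":0}

```text
time: 18.85
tool_pos: [558.1, 57.1, 107.5]
tcp_rot: [3.141, -0.0, 0.721]
contact_force: [-0.3, 0.4, -0.2]
grip_width: 0.5
finger_force: 0.2
```

Call:
carry_out:
  plan:
    - {"tx":0,"ty":0,"tz":-1,"rx":0,"ry":0,"rz":0}
    - {"tx":0,"ty":0,"tz":-1,"rx":0,"ry":0,"rz":0}
    - {"tx":0,"ty":0,"tz":0,"rx":0,"ry":0,"rz":0}

```text
time: 19.15
tool_pos: [558.2, 57.1, 106.2]
tcp_rot: [3.141, -0.0, 0.721]
contact_force: [-2.9, -0.2, 6.6]
grip_width: 0.5
finger_force: 3.0
```

Contact at TCP z of about 106.5. The plate should be home 9 mm lower, near z = 97.5.

Call:
carry_out:
  plan:
    - {"tx":0,"ty":0,"tz":-1,"rx":0,"ry":0,"rz":0}
    - {"tx":0,"ty":0,"tz":-1,"rx":0,"ry":0,"rz":0}
    - {"tx":0,"ty":0,"tz":0,"rx":0,"ry":0,"rz":0}

```text
time: 19.45
tool_pos: [558.2, 57.1, 104.3]
tcp_rot: [3.141, -0.001, 0.721]
contact_force: [-1.8, -0.5, 6.6]
grip_width: 0.4
finger_force: 3.3
```

Call:
carry_out:
  plan:
    - {"tx":0,"ty":0,"tz":-1,"rx":0,"ry":0,"rz":0}
    - {"tx":0,"ty":0,"tz":-1,"rx":0,"ry":0,"rz":0}
    - {"tx":0,"ty":0,"tz":-1,"rx":0,"ry":0,"rz":0}
    - {"tx":0,"ty":0,"tz":0,"rx":0,"ry":0,"rz":0}

```text
time: 19.85
tool_pos: [558.2, 57.1, 101.3]
tcp_rot: [3.141, -0.0, 0.721]
contact_force: [-2.5, 0.8, 6.6]
grip_width: 0.1
finger_force: 3.3
```

It is sliding down at a constant 6.6 N. Continuing.

Call:
carry_out:
  plan:
    - {"tx":0,"ty":0,"tz":-1,"rx":0,"ry":0,"rz":0}
    - {"tx":0,"ty":0,"tz":-1,"rx":0,"ry":0,"rz":0}
    - {"tx":0,"ty":0,"tz":-1,"rx":0,"ry":0,"rz":0}
    - {"tx":0,"ty":0,"tz":0,"rx":0,"ry":0,"rz":0}

```text
time: 20.25
tool_pos: [558.2, 57.1, 98.5]
tcp_rot: [3.141, -0.001, 0.721]
contact_force: [-3.2, -0.2, 7.9]
grip_width: 0.7
finger_force: 4.0
```

Call:
carry_out:
  plan:
    - {"tx":0,"ty":0,"tz":-1,"rx":0,"ry":0,"rz":0}
    - {"tx":0,"ty":0,"tz":0,"rx":0,"ry":0,"rz":0}

```text
time: 20.45
tool_pos: [558.2, 57.1, 98.4]
tcp_rot: [3.14, -0.001, 0.721]
contact_force: [-5.5, -0.3, 14.9]
grip_width: 0.4
finger_force: 7.3
```

It has stopped and the force is rising, so it has bottomed out. One more firm press, then I'll lift away and verify.

Call:
carry_out:
  plan:
    - {"tx":0,"ty":0,"tz":-1,"rx":0,"ry":0,"rz":0}
    - {"tx":0,"ty":0,"tz":-0.5,"rx":0,"ry":0,"rz":0}
    - {"tx":0,"ty":0,"tz":0,"rx":0,"ry":0,"rz":0}

```text
time: 20.75
tool_pos: [558.3, 57.1, 98.3]
tcp_rot: [3.14, -0.002, 0.721]
contact_force: [-9.8, -0.2, 24.3]
grip_width: -0.1
finger_force: 12.2
```

Call:
carry_out:
  plan:
    - {"tx":0,"ty":0,"tz":5,"rx":0,"ry":0,"rz":0}
    - {"tx":0,"ty":0,"tz":10,"rx":0,"ry":0,"rz":0}
    - {"tx":0,"ty":0,"tz":30,"rx":0,"ry":0,"rz":0}
    - {"tx":0,"ty":0,"tz":45,"rx":0,"ry":0,"rz":0}
    - {"tx":-40,"ty":-20,"tz":20,"rx":0,"ry":0,"rz":0}
    - {"tx":-40,"ty":-20,"tz":0,"rx":0,"ry":0,"rz":0}
    - {"tx":0,"ty":0,"tz":0,"rx":0,"ry":0,"rz":0}
    - {"tx":0,"ty":0,"tz":0,"rx":0,"ry":0,"rz":0}

```text
time: 21.55
tool_pos: [477.9, 16.8, 205.6]
tcp_rot: [3.141, -0.001, 0.72]
contact_force: [-0.6, -0.1, -0.3]
grip_width: 0.4
finger_force: 0.0
```

```bash
python3 rot.py w8 110
python3 - <<'E'
from h import *
w=dict(np.load("w8.npz")); im=cv2.imread("pics/w8.png"); p=proj(w,[[558,57,115]])[0].round().astype(int); print(p)
x0,y0=max(p[0]-85,0),max(p[1]-85,0); a=cv2.resize(im[y0:y0+170,x0:x0+170],(500,500),interpolation=cv2.INTER_CUBIC)
cv2.imwrite("pics/crop8.png",a)
E
```

```text
57 [(0.73, -156.0, 0.0, 0.0), (0.92, -155.0, 0.0, 0.0), (1.1, -157.0, 0.0, 0.0), (1.16, 24.0, 0.0, 0.0)]
21.55 [477.9  16.8 205.6] [ 3.141e+00 -1.000e-03  7.200e-01] q6 0.73 [-0.6 -0.1 -0.3] [ 0.05 -0.04 -0.02]
[343 104]
```

View pics/crop8.png

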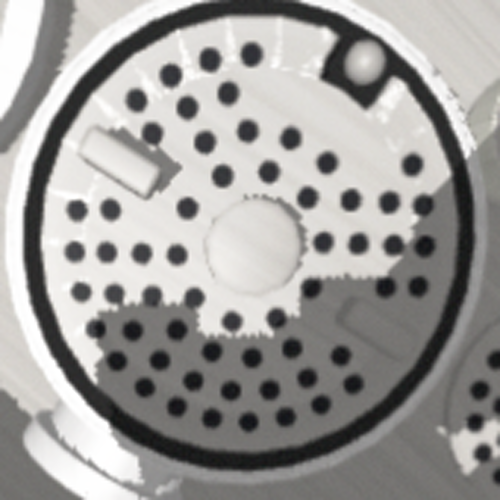

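The pin head sits inside the notch at crop (365,60), and an even dark gasket ring shows all round. The plate travelled 9 mm and is level and home. The arm is clear, so I'm handing in.

```bash
python3 -c "
from plant import bot
print(bot.close_job())"
```

```text
the job is handed in; nothing more can be done
None
```

The plate was turned about 156° until its notch sat over the pin, then pressed down 9 mm until it stopped. The last picture shows it level with the pin in the notch. I handed the job in at about 22 s with the arm clear; the call returned no verdict, and I did not re-measure the bystanders.

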